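# Re-sort display carriers between colour-coded test nests

## Task

The four display carriers stand in the wrong test nests: move each into the nest whose rim has the carrier's own colour (red, blue, yellow, white), parking carriers in the spare black nest on the way and leaving it empty at the end. Set each carrier down flat and about in the middle of its nest, within 1 cm or so. Keep the carriers upright, do not drop them or put them on the bare mat, and leave the solvent bottle where it stands.

Things in the scene. Friction and masses are not known exactly. Their poses are not given: they have to be found in the camera images.
- carrier_red: Loose red display carrier, about 120 g: a red base plate 60 x 40 x 8 mm (long side along its x) with two flat grey displays with amber tails on top (to 10 mm height), and between them an upright red grip rib in the middle, 14 mm thick along its x, 36 mm long along its y, its top 44 mm above the carrier's underside. Take it by the rib from above, closing along the carrier's x, with the fingertips staying above the displays. Origin: centre of the underside; z up.
- carrier_blue: Loose blue display carrier, about 120 g: a blue base plate 60 x 40 x 8 mm (long side along its x) with two flat grey displays with amber tails on top (to 10 mm height), and between them an upright blue grip rib in the middle, 14 mm thick along its x, 36 mm long along its y, its top 44 mm above the carrier's underside. Take it by the rib from above, closing along the carrier's x, with the fingertips staying above the displays. Origin: centre of the underside; z up.
- carrier_yellow: Loose yellow display carrier, about 120 g: a yellow base plate 60 x 40 x 8 mm (long side along its x) with two flat grey displays with amber tails on top (to 10 mm height), and between them an upright yellow grip rib in the middle, 14 mm thick along its x, 36 mm long along its y, its top 44 mm above the carrier's underside. Take it by the rib from above, closing along the carrier's x, with the fingertips staying above the displays. Origin: centre of the underside; z up.
- carrier_white: Loose white display carrier, about 120 g: a white base plate 60 x 40 x 8 mm (long side along its x) with two flat grey displays with amber tails on top (to 10 mm height), and between them an upright white grip rib in the middle, 14 mm thick along its x, 36 mm long along its y, its top 44 mm above the carrier's underside. Take it by the rib from above, closing along the carrier's x, with the fingertips staying above the displays. Origin: centre of the underside; z up.
- nest_red: Fixed square nest with a red rim, white floor. Outside 100 x 100 mm, rim 6 mm wide and 14 mm high; the open pocket is 88 x 88 mm, its floor 8 mm above the table mat, so a carrier fits in at any yaw, at rest with its underside 8 mm above the mat. Origin: centre of the nest, at mat height (z = 0); x and y along its sides, z up.
- nest_blue: Fixed square nest with a blue rim, white floor. Outside 100 x 100 mm, rim 6 mm wide and 14 mm high; the open pocket is 88 x 88 mm, its floor 8 mm above the table mat, so a carrier fits in at any yaw, at rest with its underside 8 mm above the mat. Origin: centre of the nest, at mat height (z = 0); x and y along its sides, z up.
- nest_yellow: Fixed square nest with a yellow rim, white floor. Outside 100 x 100 mm, rim 6 mm wide and 14 mm high; the open pocket is 88 x 88 mm, its floor 8 mm above the table mat, so a carrier fits in at any yaw, at rest with its underside 8 mm above the mat. Origin: centre of the nest, at mat height (z = 0); x and y along its sides, z up.
- nest_white: Fixed square nest with a white rim, white floor. Outside 100 x 100 mm, rim 6 mm wide and 14 mm high; the open pocket is 88 x 88 mm, its floor 8 mm above the table mat, so a carrier fits in at any yaw, at rest with its underside 8 mm above the mat. Origin: centre of the nest, at mat height (z = 0); x and y along its sides, z up.
- nest_spare: Fixed square nest with a black rim, dark floor, the spare one; empty at the start. Outside 100 x 100 mm, rim 6 mm wide and 14 mm high; the open pocket is 88 x 88 mm, its floor 8 mm above the table mat, so a carrier fits in at any yaw, at rest with its underside 8 mm above the mat. Origin: centre of the nest, at mat height (z = 0); x and y along its sides, z up.
- solvent_bottle: Loose small amber glass bottle with a white cap, 36 mm across and about 75 mm high, standing on the mat near the nests. To be left alone. Origin: centre of its underside.
There are look-alikes about, which are no part of the job. Leave any green or purple look-alike of the nest_white alone.

How it is judged:
By the outcome, as a careful person would: the job done as asked, in the order asked, and still so for the second after the job is handed in, with the robot touching nothing.
It also fails if it takes over 141 s, if anything falls off the work surface, if the arm or the gripper's body presses on something with over 40 N, if the wrist force passes 120 N, or if a joint passes its speed limit or range.

## Robot

A 6-joint arm with a two-finger parallel gripper is mounted at the origin on the work surface. World frame = base frame: x ahead of the robot, y to its left, z up, the work surface at z = 0. Lengths are in mm, angles in degrees, forces in N, time in s.
With the tool pointing down it reaches from about 300 to 850 mm from the base axis. Payload 4.2 kg.
Tool frame: the origin (TCP) lies midway between the tips of the shut fingers; the grasp point (between the pads) lies 19 mm behind it (env.grip_depth is the distance from the TCP to the grasp point, in mm); z points along the fingers, y is the line along which they close (so a half turn about z gives the same grasp; the last joint's range is limited). The gripper opens to 91 mm and grips with 3 to 60 N. Pads are 32 mm wide; open, the fingers measure 118 mm over their backs; the gripper's body (76 mm by 178 mm) begins 60 mm behind the grasp point.
Start: joints at [-74.37, 18.312, 89.639, -0, 72.044, -1.146], TCP at [165.968, -550.543, 213.976] pointing down, gripper open.
Joint ranges: [-177.97, 177.97], [-48.28, 115.42], [12.27, 149.76], [-77.06, 257.06], [2.81, 150.46], [-146.56, 146.56]. Speed limits (degrees/s): [147.25, 147.25, 180, 180, 180, 180].

## Interface

Orientations are given as [roll, pitch, yaw] about the fixed x, y, z axes, in that order (R = Rz(yaw) Ry(pitch) Rx(roll)).
In Python, from workcell import env, eyes gives the robot as it stands.
- The arm moves only by the tool send_rows, never from a script. Its argument "motion" is a list of rows, each a list of 7 numbers: the shift along the world's x, y, z normalised to -1 to 1, where 1 is 0.5 m, then the turn, a rotation vector about the world's x, y, z normalised to -1 to 1, where 1 is 60 degrees, then the opening, from -1 (shut) to 1 (fully open). A call has 1 to 20 rows; each row is the pose to reach, as a shift and turn from the pose commanded when the call began; what a row does not reach only later rows make up. A row lasts 1/8 s, in which the tool goes at most 62.5 mm and 10.7 degrees, less where a joint would pass 70% of its speed; a pose out of reach is approached as far as the arm can. A call with a number of a shift or a turn outside -1 to 1 is refused whole. A call with a gripper value outside its range is refused whole. The fingers move at their own pace and stop on an object; "squeeze" is the grip in N (left out, the last holds). Time passes only in rows, so rows that repeat a pose let the fingers close. It gives the time, the measured TCP pose, the force, the opening and the grip force at its end, in the units of the state.
- env.state(): the state, without advancing time (a new reading comes with each control period).
- eyes.grab_frame(name): name is "scene" or "top" or "wrist"; returns a dict with "pixels" (480x640x3 uint8, red, green, blue), "depth" (480x640 float32, mm along the optical axis (not along the pixel's ray), 0 where there is no reading), "fx", "fy", "cx", "cy" (pixels), "distortion" ([k1, k2, p1, p2, k3] as OpenCV has them; the pictures are not rectified), "R" (3x3) and "t" (3): a world point X has camera coordinates R X + t; the wrist camera has in their place "T_tool_cam" (4x4, takes a point from camera to tool coordinates, whose origin is the TCP and whose axes are the flange's). Camera axes: x right, y down, z forward; pixel columns grow to the right and rows downward; lengths in mm; the calibration is good to about 2 mm. A picture is of the moment at which its call begins: read the wrist's pose just before it.
- env.job_done(): hands the job in; it is judged then, once.
The state is a dict: "time_s": time; "qpos": joint angles; "qvel": joint speeds; "effort": joint torques, N m; "ee_pos": TCP position; "ee_rot": TCP orientation; "force": force on the tool from outside, world axes, zero at the start; "torque": the same for the moment, N m; "gripper_width": finger opening in mm; "gripper_force": force on a finger pad.
Only numpy, scipy, OpenCV 4.12 (cv2) and the standard library are available. Lean on these libraries where they do the work, as an engineer would, in place of code of your own. Each camera call takes 0.05 s, during which the arm holds its last target. There are 200 camera calls.

## Working session

There is one attempt and no reset: what is moved stays moved. The work goes in short steps, Python scripts to look and compute and a tool call to move; the robot and the scene stay as the last step left them, time stands still between calls to the robot, and variables do not carry over. Pictures are saved under pics/ and viewed, at most 14 in all, crops included, and the job is handed in when it is done.

Besides the shell and the picture viewer there is one more tool, called in YAML: its name, and indented under it one key for each argument. send_rows: Moves the arm, as the interface text tells. Its arguments: {"type":"object","properties":{"motion":{"type":"array"},"squeeze":{"type":"number"}},"required":["motion"]}

```bash
mkdir -p pics; cat > h.py <<'E'
import numpy as np, cv2
from workcell import env, eyes
def grab(n):
    f=eyes.grab_frame(n); return f
def save(f,name): cv2.imwrite('pics/'+name,cv2.cvtColor(f['pixels'],cv2.COLOR_RGB2BGR))
def ray(f,uv,z):
    K=np.array([[f['fx'],0,f['cx']],[0,f['fy'],f['cy']],[0,0,1]])
    p=cv2.undistortPoints(np.array(uv,float).reshape(-1,1,2),K,np.array(f['distortion'],float)).reshape(-1,2)
    d=np.c_[p,np.ones(len(p))]@np.array(f['R'])
    c=-np.array(f['R']).T@np.array(f['t'])
    return c+d*((z-c[2])/d[:,2])[:,None]
E
python3 - <<'E'
from h import *
s=env.state(); print(s['ee_pos'],s['ee_rot'],s['gripper_width'],s['time_s'])
for n in('top','scene'):
    f=grab(n); save(f,n+'0.png'); np.savez('/tmp/'+n+'.npz',**{k:f[k] for k in f})
E
```

```text
[ 165.82072814 -550.04289874  213.10376299] [-1.79896766e+02 -1.39955931e-03  1.67749866e+01] 91.08321743969303 0.0
```

View pics/top0.png

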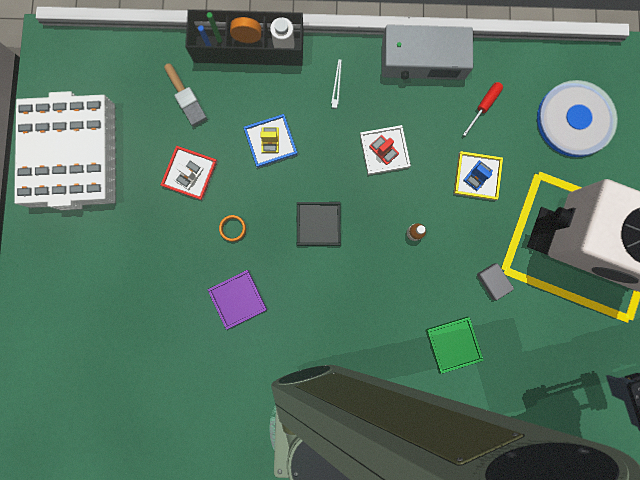

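View pics/scene0.png

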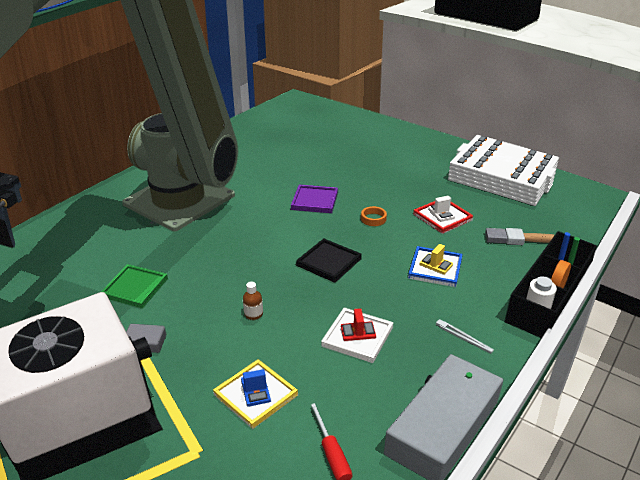

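Top view: the white carrier stands in the red nest (189,172), yellow in blue (270,140), red in white (385,150) and blue in yellow (479,176). The spare nest is at (319,224) and the bottle at (417,231). The green (455,345) and purple (238,299) trays are look-alikes; the white nest is the white-rimmed one at (385,150). Next I measure and confirm in one crop.

```bash
cat > m.py <<'E'
from h import *
f=dict(np.load('/tmp/top.npz'))
def world(f):
    v,u=np.mgrid[0:480,0:640]; K=np.array([[f['fx'],0,f['cx']],[0,f['fy'],f['cy']],[0,0,1]])
    p=cv2.undistortPoints(np.stack([u,v],-1).reshape(-1,1,2).astype(float),K,np.array(f['distortion'],float)).reshape(-1,2)
    c=np.c_[p,np.ones(len(p))]*f['depth'].reshape(-1,1)
    return ((c-f['t'])@f['R']).reshape(480,640,3)
def rect(P):
    (c,(w,h),a)=cv2.minAreaRect(P[:,:2].astype(np.float32))
    return np.round(c,1),round(w),round(h),round(a,1)
W=world(f); print('mat z',np.median(W[250:280,340:400,2]))
for n,(u,v) in dict(red=(189,172),blue=(270,140),white=(385,150),yellow=(479,176),spare=(319,224)).items():
    s=np.s_[v-32:v+33,u-32:u+33]; w=W[s].reshape(-1,3)
    img=f['pixels'][s]; hsv=cv2.cvtColor(img,cv2.COLOR_RGB2HSV)
    m=(~((hsv[...,0]>65)&(hsv[...,0]<90)&(hsv[...,1]>100))).astype(np.uint8)
    cs=cv2.findContours(m,cv2.RETR_EXTERNAL,cv2.CHAIN_APPROX_NONE)[0]
    c=max(cs,key=cv2.contourArea).reshape(-1,2)+[u-32,v-32]
    print(n,'nest',rect(ray(f,c,14)),end=' ')
    rib=w[(w[:,2]>38)&(w[:,2]<70)]
    if len(rib)>5: print('rib n',len(rib),'z',np.median(rib[:,2]).round(1),rect(rib))
    else: print()
b=W[215:245,400:435].reshape(-1,3); b=b[b[:,2]>40]; print('bottle',b.mean(0),b[:,2].max())
cv2.imwrite('pics/crop.png',cv2.resize(cv2.cvtColor(f['pixels'][105:255,150:520],cv2.COLOR_RGB2BGR),None,fx=2.1,fy=2.1,interpolation=cv2.INTER_CUBIC))
f=eyes.grab_frame('wrist');print(f['T_tool_cam'].round(2),f['fx'])
E
python3 m.py
```

```text
mat z -0.25078916865988915
red nest (array([563.8, 322.7]), 153, 148, 2.8) rib n 116 z 50.6 (array([559. , 323.8]), 37, 14, 57.8)
blue nest (array([644.6, 139.2]), 153, 149, 1.7) rib n 135 z 50.3 (array([645.9, 139.9]), 16, 36, 1.5)
white nest (array([ 628.4, -128.5]), 153, 149, 1.1) rib n 115 z 50.8 (array([ 629.7, -124.9]), 14, 36, 44.2)
yellow nest (array([ 571.1, -343. ]), 106, 111, 82.8) rib n 141 z 50.4 (array([ 574.7, -342.6]), 36, 16, 53.0)
spare nest (array([448.9,  18.8]), 110, 107, 1.8) 
bottle [ 431.01162537 -185.77455699   93.76944918] 1012.5629087704835
[[   0.     -0.96   -0.28   79.81]
 [   1.      0.     -0.     -1.13]
 [   0.     -0.28    0.96 -170.93]
 [   0.      0.      0.      1.  ]] 381.3514283274
```

View pics/crop.png

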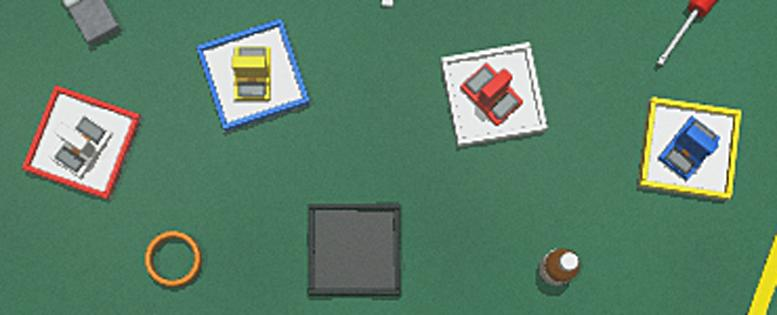

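The crop confirms it: white rim at crop (495,95) holding the red carrier, red rim at (82,142) with white, blue rim at (252,75) with yellow, yellow rim at (690,148) with blue, and the spare at (354,250). Now I get the nest centres from depth.

```bash
cat >> m.py <<'E'
print('----')
for n,c in dict(red=(562,323),blue=(645,139),white=(628,-127),yellow=(572,-343),spare=(449,19)).items():
    w=W.reshape(-1,3); d=np.hypot(*(w[:,:2]-c).T); q=w[(d<85)&(w[:,2]>4)&(w[:,2]<25)]; r=w[(d<50)&(w[:,2]>42)&(w[:,2]<60)]
    print(n,rect(q),len(q), end=' ')
    if len(r)>5:
        cov=np.linalg.eigh(np.cov(r[:,:2].T))[1][:,1]; print('rib',r.mean(0).round(1),'long axis',np.degrees(np.arctan2(cov[1],cov[0])).round(1)%180)
E
python3 m.py | sed '1,/----/d'; python3 -c "
from h import *; print(env.state()['ee_pos'],env.state()['ee_rot'],env.state()['time_s'],env.grip_depth)"
```

```text
red (array([561.8, 324.9]), 144, 129, 89.9) 1773 rib [558.5 322.8  50.6] long axis 57.6
blue (array([637.5, 143. ]), 127, 147, 27.9) 1662 rib [645.  139.5  50.1] long axis 90.9
white (array([ 622.4, -133.1]), 133, 122, 3.6) 1730 rib [ 628.7 -124.5   50.8] long axis 133.5
yellow (array([ 561.3, -341.1]), 152, 131, 83.7) 1729 rib [ 574.4 -341.7   50. ] long axis 52.4
spare (array([445.5,   8.7]), 143, 154, 79.9) 1891 [ 165.88395901 -550.27122097  213.47454767] [-1.79944280e+02  1.08273106e-03  1.67770038e+01] 0.2 18.8
```

```bash
cat >> m.py <<'E'
print('====')
m=cv2.morphologyEx(((W[...,2]>5)&(W[...,2]<80)).astype(np.uint8),cv2.MORPH_OPEN,np.ones((3,3),np.uint8))
l=cv2.connectedComponents(m)[1]
for n,(u,v) in dict(red=(189,172),blue=(270,140),white=(385,150),yellow=(479,176),spare=(319,224)).items():
    k=l==l[v,u]; c=np.argwhere(k)[:,::-1]; cc=cv2.convexHull(c.astype(np.int32)).reshape(-1,2)
    print(n,rect(ray(f,cc,14)))
q=W[150:330,505:640].reshape(-1,3); q=q[(q[:,2]>60)&(q[:,2]<500)]; print('machine',np.percentile(q,[1,50,99],axis=0).round())
b=W[215:245,400:435].reshape(-1,3); b=b[(b[:,2]>30)&(b[:,2]<100)]; print('bottle',np.median(b,0).round())
E
python3 m.py | sed '1,/====/d'
```

```text
Traceback (most recent call last):
  File "m.py", line 36, in <module>
    print(n,rect(ray(f,cc,14)))
                 ~~~^^^^^^^^^
  File "h.py", line 9, in ray
    d=np.c_[p,np.ones(len(p))]@np.array(f['R'])
                                        ~^^^^^
KeyError: 'R'
```

send_rows:
  motion:
    - [0.0,0.1,0.1,0,0,0.1,0.2]
    - [0.05,0.25,0.16,0,0,0.25,0.2]
    - [0.15,0.42,0.16,0,0,0.4,0.2]
    - [0.15,0.42,0.16,0,0,0.6,0.2]
    - [0.15,0.42,0.16,0,0,0.6,0.2]
  squeeze: 25

```text
time_s: 0.88
ee_pos: [242.1, -337.7, 294.9]
ee_rot: [179.9, -0.0, 53.1]
force: [-0.5, -0.0, -0.3]
gripper_width: 54.7
gripper_force: 0.0
```

```bash
sed -i '/eyes.grab_frame/d' m.py; python3 m.py | sed '1,/====/d'; python3 -c "
from h import *; print(env.state()['ee_pos'],env.state()['ee_rot'])"
```

```text
red (array([562.8, 323.4]), 103, 101, 71.9)
blue (array([644.2, 139.4]), 102, 99, 19.9)
white (array([ 629.7, -127.2]), 102, 101, 12.0)
yellow (array([ 574.8, -344. ]), 102, 102, 82.7)
spare (array([452.2,  21.4]), 99, 98, 1.6)
machine [[ 331. -612.   82.]
 [ 427. -508.  206.]
 [ 520. -458.  215.]]
bottle [ 435. -192.   51.]
[ 242.13631623 -337.66124907  294.86489029] [ 1.79903038e+02 -1.44999128e-02  5.31346845e+01]
```

send_rows:
  motion:
    - [0.12,0,0,0,0,0,0.2]
    - [0.24,0,0,0,0,0,0.2]
    - [0.36,0,0,0,0,0,0.2]
    - [0.48,0,-0.1,0,0,0,0.2]
    - [0.6,0,-0.2,0,0,0,0.2]
    - [0.666,-0.003,-0.27,0,0,0,0.2]
    - [0.666,-0.003,-0.27,0,0,0,0.2]
    - [0.666,-0.003,-0.27,0,0,0,0.2]
    - [0.666,-0.003,-0.27,0,0,0,0.2]

```text
time_s: 2.0
ee_pos: [573.4, -343.1, 160.9]
ee_rot: [179.9, 0.0, 52.7]
force: [-0.5, -0.1, 0.9]
gripper_width: 54.7
gripper_force: 0.0
```

```bash
cat > w.py <<'E'
from h import *
from scipy.spatial.transform import Rotation as Ro
import sys
s=env.state(); f=grab('wrist'); name=sys.argv[1]; save(f,name+'.png')
T=f['T_tool_cam']; Rt=Ro.from_euler('xyz',s['ee_rot'],degrees=True).as_matrix()
print('tcp',s['ee_pos'].round(1) if hasattr(s['ee_pos'],'round') else s['ee_pos'],s['ee_rot'],'w',s['gripper_width'],'F',s['gripper_force'],s['time_s'])
R=Rt@T[:3,:3]; t=Rt@T[:3,3]+np.array(s['ee_pos'])
v,u=np.mgrid[0:480,0:640]; K=np.array([[f['fx'],0,f['cx']],[0,f['fy'],f['cy']],[0,0,1]])
p=cv2.undistortPoints(np.stack([u,v],-1).reshape(-1,1,2).astype(float),K,np.array(f['distortion'],float)).reshape(-1,2)
W=((np.c_[p,np.ones(len(p))]*f['depth'].reshape(-1,1))@R.T+t)
c=np.array(eval(sys.argv[2])); d=np.hypot(*(W[:,:2]-c).T); ok=(d<95)&(f['depth'].ravel()>0)
def rect(P):
    (c,(w,h),a)=cv2.minAreaRect(P.astype(np.float32)); return np.round(c,1),round(w),round(h),round(a,1)
r=W[ok&(d<40)&(W[:,2]>46)&(W[:,2]<58)]
if len(r)>20:
    e=np.linalg.eigh(np.cov(r[:,:2].T))[1][:,1]
    print('rib z',np.median(r[:,2]).round(1),rect(r[:,:2]),'axis',np.degrees(np.arctan2(e[1],e[0])).round(1)%180)
m=cv2.morphologyEx((ok&(W[:,2]>5)&(W[:,2]<60)).reshape(480,640).astype(np.uint8),cv2.MORPH_OPEN,np.ones((5,5),np.uint8))
n,l,st,_=cv2.connectedComponentsWithStats(m); k=1+np.argmax(st[1:,4]); q=W[(l.ravel()==k)&(W[:,2]<20)]
print('nest',rect(q[:,:2]))
E
python3 w.py w1 "(574,-343)"
```

```text
tcp [ 573.4 -343.1  160.9] [1.79854567e+02 1.17286381e-02 5.27059334e+01] w 54.6872764812673 F 0.0 2.0
rib z 51.8 (array([ 576.1, -343.1]), 36, 14, 52.6) axis 52.9
nest (array([ 576.1, -344.9]), 100, 100, 82.9)
```

View pics/w1.png

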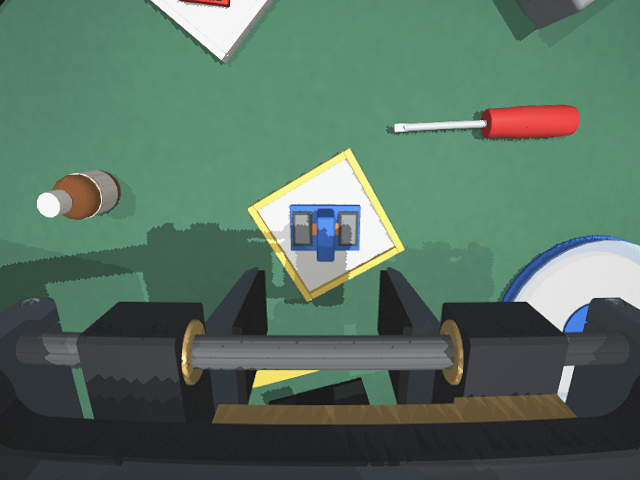

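The wrist view shows the blue carrier in the yellow nest at (325,230), its rib aligned between the fingers. Depth agrees with the top view.

send_rows:
  motion:
    - [0.006,0,-0.1,0,0,0,0.2]
    - [0.006,0,-0.2,0,0,0,0.2]
    - [0.006,0,-0.25,0,0,0,0.2]
    - [0.006,0,-0.268,0,0,0,0.2]
    - [0.006,0,-0.268,0,0,0,0.2]
    - [0.006,0,-0.268,0,0,0,-1]
    - [0.006,0,-0.268,0,0,0,-1]
    - [0.006,0,-0.268,0,0,0,-1]
    - [0.006,0,-0.268,0,0,0,-1]
    - [0.006,0,-0.268,0,0,0,-1]

```text
time_s: 3.3
ee_pos: [577.1, -342.1, 25.1]
ee_rot: [180.0, -0.0, 52.8]
force: [0.9, 0.1, 1.1]
gripper_width: 14.0
gripper_force: 25.0
```

send_rows:
  motion:
    - [0,0,0.06,0,0,0,-1]
    - [0,0,0.16,0,0,0,-1]
    - [-0.02,0.08,0.22,0,0,0,-1]
    - [-0.06,0.18,0.22,0,0,0,-1]
    - [-0.1,0.29,0.22,0,0,0,-1]
    - [-0.14,0.4,0.22,0,0,0,-1]
    - [-0.18,0.51,0.22,0,0,0,-1]
    - [-0.22,0.62,0.22,0,0,0,-1]
    - [-0.24,0.7,0.22,0,0,0,-1]
    - [-0.246,0.726,0.18,0,0,0,-1]
    - [-0.246,0.726,0.18,0,0,0,-1]
    - [-0.246,0.726,0.18,0,0,0,-1]

```text
time_s: 4.8
ee_pos: [454.5, 20.4, 115.3]
ee_rot: [180.0, -0.0, 52.8]
force: [0.2, -0.0, -1.2]
gripper_width: 13.7
gripper_force: 25.0
```

```bash
python3 w.py w2 "(453,20)"
```

```text
tcp [454.5  20.4 115.3] [ 1.79959570e+02 -3.87426928e-03  5.27598221e+01] w 13.682367467442896 F 24.999799132347107 4.8
nest (array([453.2,  22.9]), 100, 100, 1.5)
```

send_rows:
  motion:
    - [0,0.004,-0.1,0,0,0,-1]
    - [0,0.004,-0.15,0,0,0,-1]
    - [0,0.004,-0.17,0,0,0,-1]
    - [0,0.004,-0.179,0,0,0,-1]
    - [0,0.004,-0.179,0,0,0,-1]
    - [0,0.004,-0.179,0,0,0,0.2]
    - [0,0.004,-0.179,0,0,0,0.2]
    - [0,0.004,-0.179,0,0,0,0.2]
    - [0,0.004,-0.1,0,0,0,0.2]
    - [0,0.004,0.02,0,0,0.0,0.2]
    - [0.08,0.05,0.09,0,0,0.15,0.2]
    - [0.18,0.11,0.09,0,0,0.3,0.2]
    - [0.28,0.17,0.09,0,0,0.45,0.2]
    - [0.384,0.232,0.09,0,0,0.6,0.2]
    - [0.384,0.232,0.09,0,0,0.638,0.2]
    - [0.384,0.232,0.09,0,0,0.638,0.2]
    - [0.384,0.232,0.09,0,0,0.638,0.2]

```text
time_s: 6.98
ee_pos: [645.4, 136.7, 160.1]
ee_rot: [-180.0, 0.0, 91.0]
force: [0.4, -0.1, -0.4]
gripper_width: 54.7
gripper_force: 0.0
```

```bash
python3 w.py w3 "(645,139)"
```

```text
tcp [645.4 136.7 160.1] [-1.79987085e+02  3.92536994e-03  9.10096824e+01] w 54.68028213702657 F 0.0 6.975
rib z 51.7 (array([646.1, 140.6]), 14, 37, 1.4) axis 92.0
nest (array([645.6, 140.6]), 100, 100, 20.2)
```

View pics/w3.png

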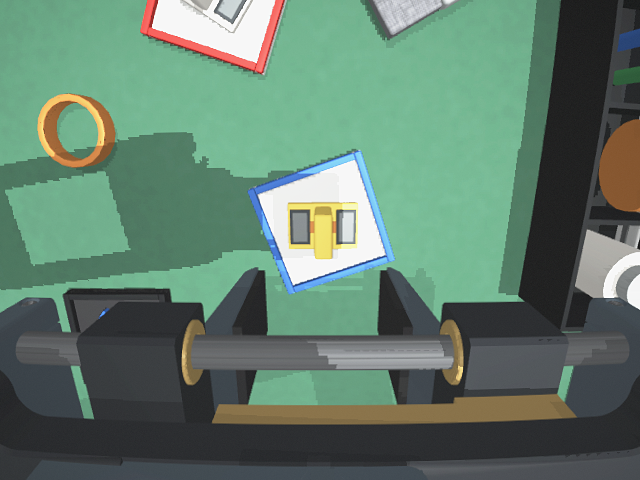

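The yellow carrier at (323,230) sits in the blue nest, aligned with the fingers.

send_rows:
  motion:
    - [0.001,0.007,-0.1,0,0,0.016,0.2]
    - [0.001,0.007,-0.2,0,0,0.016,0.2]
    - [0.001,0.007,-0.25,0,0,0.016,0.2]
    - [0.001,0.007,-0.268,0,0,0.016,0.2]
    - [0.001,0.007,-0.268,0,0,0.016,0.2]
    - [0.001,0.007,-0.268,0,0,0.016,-1]
    - [0.001,0.007,-0.268,0,0,0.016,-1]
    - [0.001,0.007,-0.268,0,0,0.016,-1]
    - [0.001,0.007,-0.268,0,0,0.016,-1]
    - [0.001,0.007,-0.268,0,0,0.016,-1]
    - [0.001,0.007,-0.2,0,0,0.016,-1]
    - [0.001,0.007,-0.1,0,0,0.016,-1]
    - [0.001,0.007,-0.05,0,0,0.016,-1]
    - [0.001,0.007,-0.05,0,0,0.016,-1]
    - [0.001,0.007,-0.05,0,0,0.016,-1]

```text
time_s: 8.9
ee_pos: [645.4, 140.3, 133.2]
ee_rot: [-179.8, 0.0, 92.0]
force: [0.0, 0.6, -2.2]
gripper_width: 13.9
gripper_force: 25.0
```

send_rows:
  motion:
    - [-0.01,-0.06,0,0,0,0,-1]
    - [-0.03,-0.16,0,0,0,0,-1]
    - [-0.04,-0.28,0,0,0,0,-1]
    - [-0.06,-0.4,0,0,0,0,-1]
    - [-0.07,-0.52,0,0,0,0,-1]
    - [-0.09,-0.64,0,0,0,0,-1]
    - [-0.11,-0.76,0,0,0,0,-1]
    - [-0.13,-0.86,0,0,0,0,-1]
    - [-0.14,-0.94,0,0,0,0,-1]
    - [-0.14,-0.971,-0.02,0,0,0,-1]
    - [-0.14,-0.971,-0.04,0,0,0,-1]
    - [-0.14,-0.971,-0.04,0,0,0,-1]
    - [-0.14,-0.971,-0.04,0,0,0,-1]

```text
time_s: 10.52
ee_pos: [576.9, -343.5, 114.8]
ee_rot: [-180.0, -0.0, 92.1]
force: [0.6, 0.2, -1.2]
gripper_width: 13.7
gripper_force: 25.0
```

```bash
python3 w.py w4 "(576,-345)"
```

```text
tcp [ 576.9 -343.5  114.8] [-1.79986027e+02 -3.39874671e-02  9.21159534e+01] w 13.702197423325247 F 24.99985009431839 10.525
nest (array([ 576.2, -344.5]), 100, 100, 82.9)
```

send_rows:
  motion:
    - [-0.001,-0.002,-0.1,0,0,0,-1]
    - [-0.001,-0.002,-0.15,0,0,0,-1]
    - [-0.001,-0.002,-0.17,0,0,0,-1]
    - [-0.001,-0.002,-0.177,0,0,0,-1]
    - [-0.001,-0.002,-0.177,0,0,0,-1]
    - [-0.001,-0.002,-0.177,0,0,0,0.2]
    - [-0.001,-0.002,-0.177,0,0,0,0.2]
    - [-0.001,-0.002,-0.177,0,0,0,0.2]
    - [-0.001,-0.002,-0.1,0,0,0,0.2]
    - [-0.001,-0.002,0.02,0,0,0,0.2]
    - [-0.02,0.06,0.09,0,0,-0.1,0.2]
    - [-0.05,0.16,0.09,0,0,-0.2,0.2]
    - [-0.09,0.27,0.09,0,0,-0.3,0.2]
    - [-0.13,0.38,0.09,0,0,-0.4,0.2]
    - [-0.16,0.49,0.09,0,0,-0.5,0.2]
    - [-0.2,0.6,0.09,0,0,-0.6,0.2]
    - [-0.23,0.69,0.09,0,0,-0.653,0.2]
    - [-0.246,0.731,0.09,0,0,-0.653,0.2]
    - [-0.246,0.731,0.09,0,0,-0.653,0.2]
    - [-0.246,0.731,0.09,0,0,-0.653,0.2]

```text
time_s: 13.08
ee_pos: [454.0, 19.9, 160.2]
ee_rot: [179.9, -0.0, 52.8]
force: [0.8, 0.4, -0.7]
gripper_width: 54.8
gripper_force: 0.0
```

```bash
python3 w.py w5 "(453,22)"
```

```text
tcp [454.   19.9 160.2] [ 1.79936977e+02 -1.29096215e-02  5.28327527e+01] w 54.81774834404368 F 0.0 13.075
rib z 51.9 (array([453.7,  22.6]), 36, 14, 53.2) axis 53.1
nest (array([453.3,  22.6]), 100, 100, 1.9)
```

send_rows:
  motion:
    - [0,0.005,-0.1,0,0,0,0.2]
    - [0,0.005,-0.2,0,0,0,0.2]
    - [0,0.005,-0.25,0,0,0,0.2]
    - [0,0.005,-0.269,0,0,0,0.2]
    - [0,0.005,-0.269,0,0,0,0.2]
    - [0,0.005,-0.269,0,0,0,-1]
    - [0,0.005,-0.269,0,0,0,-1]
    - [0,0.005,-0.269,0,0,0,-1]
    - [0,0.005,-0.269,0,0,0,-1]
    - [0,0.005,-0.269,0,0,0,-1]
    - [0,0.005,-0.2,0,0,0,-1]
    - [0,0.005,-0.1,0,0,0,-1]
    - [0.05,0.04,-0.07,0,0,0,-1]
    - [0.14,0.1,-0.07,0,0,0,-1]
    - [0.24,0.16,-0.07,0,0,0,-1]
    - [0.33,0.21,-0.07,0,0,0,-1]
    - [0.384,0.241,-0.09,0,0,0,-1]
    - [0.384,0.241,-0.09,0,0,0,-1]
    - [0.384,0.241,-0.09,0,0,0,-1]

```text
time_s: 15.5
ee_pos: [644.4, 140.6, 114.3]
ee_rot: [-179.9, 0.1, 52.8]
force: [-0.0, -0.6, -1.7]
gripper_width: 13.8
gripper_force: 25.0
```

```bash
python3 w.py w6 "(645,140)"
```

```text
tcp [644.4 140.6 114.3] [-1.79918014e+02  1.08110918e-01  5.28415156e+01] w 13.831037246991919 F 24.999733865261078 15.5
nest (array([646. , 140.5]), 100, 100, 20.1)
```

send_rows:
  motion:
    - [0.002,0,-0.1,0,0,0,-1]
    - [0.002,0,-0.15,0,0,0,-1]
    - [0.002,0,-0.17,0,0,0,-1]
    - [0.002,0,-0.178,0,0,0,-1]
    - [0.002,0,-0.178,0,0,0,-1]
    - [0.002,0,-0.178,0,0,0,0.2]
    - [0.002,0,-0.178,0,0,0,0.2]
    - [0.002,0,-0.178,0,0,0,0.2]
    - [0.002,0,-0.1,0,0,0,0.2]
    - [0.002,0,0.02,0,0,0,0.2]
    - [-0.03,0.06,0.09,0,0,0.03,0.2]
    - [-0.08,0.16,0.09,0,0,0.06,0.2]
    - [-0.12,0.27,0.09,0,0,0.08,0.2]
    - [-0.168,0.366,0.09,0,0,0.08,0.2]
    - [-0.168,0.366,0.09,0,0,0.08,0.2]
    - [-0.168,0.366,0.09,0,0,0.08,0.2]

```text
time_s: 17.55
ee_pos: [561.6, 323.7, 160.1]
ee_rot: [180.0, 0.0, 57.7]
force: [-0.2, -0.8, -0.1]
gripper_width: 54.6
gripper_force: 0.0
```

```bash
python3 w.py w7 "(561,324)"
```

```text
tcp [561.6 323.7 160.1] [1.79958591e+02 1.42269658e-02 5.76686206e+01] w 54.565866177457046 F 0.0 17.55
rib z 51.9 (array([560.1, 325. ]), 35, 13, 57.3) axis 57.6
nest (array([563.7, 325.6]), 101, 100, 72.0)
```

View pics/w7.png

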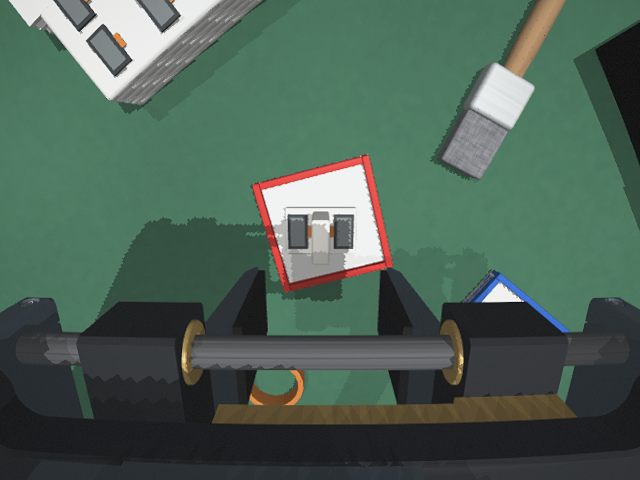

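The white carrier at (320,232) is in the red nest, aligned with the fingers. It goes to the spare nest.

send_rows:
  motion:
    - [-0.003,0.003,-0.1,0,0,0,0.2]
    - [-0.003,0.003,-0.2,0,0,0,0.2]
    - [-0.003,0.003,-0.25,0,0,0,0.2]
    - [-0.003,0.003,-0.268,0,0,0,0.2]
    - [-0.003,0.003,-0.268,0,0,0,0.2]
    - [-0.003,0.003,-0.268,0,0,0,-1]
    - [-0.003,0.003,-0.268,0,0,0,-1]
    - [-0.003,0.003,-0.268,0,0,0,-1]
    - [-0.003,0.003,-0.268,0,0,0,-1]
    - [-0.003,0.003,-0.2,0,0,0,-1]
    - [-0.003,0.003,-0.1,0,0,0,-1]
    - [-0.03,-0.06,-0.07,0,0,0,-1]
    - [-0.06,-0.16,-0.07,0,0,0,-1]
    - [-0.1,-0.27,-0.07,0,0,0,-1]
    - [-0.14,-0.38,-0.07,0,0,0,-1]
    - [-0.18,-0.49,-0.07,0,0,0,-1]
    - [-0.21,-0.57,-0.07,0,0,0,-1]
    - [-0.217,-0.602,-0.09,0,0,0,-1]
    - [-0.217,-0.602,-0.09,0,0,0,-1]
    - [-0.217,-0.602,-0.09,0,0,0,-1]

```text
time_s: 20.1
ee_pos: [453.7, 23.9, 114.8]
ee_rot: [180.0, -0.0, 57.7]
force: [-0.4, 0.5, -1.1]
gripper_width: 13.9
gripper_force: 25.0
```

```bash
python3 w.py w8 "(453,22)"
```

```text
tcp [453.7  23.9 114.8] [ 1.79996384e+02 -3.64642195e-02  5.76736380e+01] w 13.864006421940676 F 24.999898374080658 20.1
nest (array([453.2,  22.6]), 100, 100, 1.8)
```

send_rows:
  motion:
    - [0,-0.001,-0.1,0,0,0,-1]
    - [0,-0.001,-0.15,0,0,0,-1]
    - [0,-0.001,-0.17,0,0,0,-1]
    - [0,-0.001,-0.177,0,0,0,-1]
    - [0,-0.001,-0.177,0,0,0,-1]
    - [0,-0.001,-0.177,0,0,0,0.2]
    - [0,-0.001,-0.177,0,0,0,0.2]
    - [0,-0.001,-0.177,0,0,0,0.2]
    - [0,-0.001,-0.1,0,0,0,0.2]
    - [0,-0.001,0.02,0,0,0,0.2]
    - [0.05,-0.04,0.09,0,0,0.15,0.2]
    - [0.12,-0.1,0.09,0,0,0.3,0.2]
    - [0.19,-0.16,0.09,0,0,0.45,0.2]
    - [0.26,-0.22,0.09,0,0,0.6,0.2]
    - [0.32,-0.27,0.09,0,0,0.75,0.2]
    - [0.354,-0.3,0.09,0,0,0.9,0.2]
    - [0.354,-0.3,0.09,0,0,0.9,0.2]

```text
time_s: 22.28
ee_pos: [630.7, -128.0, 158.9]
ee_rot: [-180.0, -0.0, 111.5]
force: [-1.0, 0.5, -0.1]
gripper_width: 54.5
gripper_force: 0.0
```

send_rows:
  motion:
    - [0,0,0,0,0,0.15,0.2]
    - [0,0,0,0,0,0.3,0.2]
    - [0,0,0,0,0,0.362,0.2]
    - [0,0,0,0,0,0.362,0.2]
    - [0,0,0,0,0,0.362,0.2]

```text
time_s: 22.9
ee_pos: [629.5, -126.5, 160.0]
ee_rot: [-180.0, -0.0, 133.3]
force: [0.9, -0.4, 0.0]
gripper_width: 54.9
gripper_force: 0.0
```

```bash
python3 w.py w9 "(630,-127)"
```

```text
tcp [ 629.5 -126.5  160. ] [-1.79997612e+02 -2.49175212e-02  1.33266502e+02] w 54.89363027366485 F 0.0 22.9
rib z 51.8 (array([ 629.7, -123.8]), 14, 35, 43.6) axis 134.4
nest (array([ 631.4, -127. ]), 100, 101, 12.0)
```

View pics/w9.png

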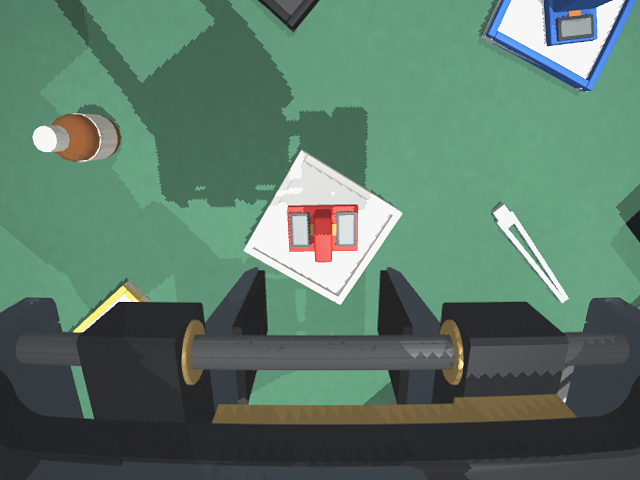

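The red carrier at (323,232) is in the white nest, aligned with the fingers.

send_rows:
  motion:
    - [0,0.005,-0.1,0,0,0.01,0.2]
    - [0,0.005,-0.2,0,0,0.01,0.2]
    - [0,0.005,-0.25,0,0,0.01,0.2]
    - [0,0.005,-0.268,0,0,0.01,0.2]
    - [0,0.005,-0.268,0,0,0.01,0.2]
    - [0,0.005,-0.268,0,0,0.01,-1]
    - [0,0.005,-0.268,0,0,0.01,-1]
    - [0,0.005,-0.268,0,0,0.01,-1]
    - [0,0.005,-0.268,0,0,0.01,-1]
    - [0,0.005,-0.2,0,0,0.01,-1]
    - [0,0.005,-0.1,0,0,0.01,-1]
    - [0,0.005,-0.06,0,0,0.01,-1]
    - [0,0.005,-0.06,0,0,0.01,-1]

```text
time_s: 24.58
ee_pos: [630.9, -124.7, 131.7]
ee_rot: [179.9, 0.2, 134.0]
force: [-0.4, -0.3, -1.3]
gripper_width: 13.7
gripper_force: 25.0
```

send_rows:
  motion:
    - [-0.01,0.06,0,0,0,0,-1]
    - [-0.02,0.17,0,0,0,0,-1]
    - [-0.04,0.29,0,0,0,0,-1]
    - [-0.06,0.41,0,0,0,0,-1]
    - [-0.08,0.53,0,0,0,0,-1]
    - [-0.09,0.65,0,0,0,0,-1]
    - [-0.11,0.76,0,0,0,0,-1]
    - [-0.13,0.85,0,0,0,0,-1]
    - [-0.132,0.899,-0.03,0,0,0,-1]
    - [-0.132,0.899,-0.03,0,0,0,-1]
    - [-0.132,0.899,-0.03,0,0,0,-1]

```text
time_s: 25.95
ee_pos: [564.0, 323.3, 113.8]
ee_rot: [-179.9, 0.0, 133.9]
force: [0.2, -0.9, -1.0]
gripper_width: 14.1
gripper_force: 25.0
```

```bash
python3 w.py w10 "(563,325)"
```

```text
tcp [564.  323.3 113.8] [-1.79860186e+02  1.10238321e-02  1.33902976e+02] w 14.08837867368107 F 24.99285489320755 25.95
nest (array([563.4, 325.5]), 100, 100, 72.1)
```

send_rows:
  motion:
    - [0,0.002,-0.1,0,0,0,-1]
    - [0,0.002,-0.15,0,0,0,-1]
    - [0,0.002,-0.17,0,0,0,-1]
    - [0,0.002,-0.177,0,0,0,-1]
    - [0,0.002,-0.177,0,0,0,-1]
    - [0,0.002,-0.177,0,0,0,0.2]
    - [0,0.002,-0.177,0,0,0,0.2]
    - [0,0.002,-0.177,0,0,0,0.2]
    - [0,0.002,-0.1,0,0,0,0.2]
    - [0,0.002,0.02,0,0,0,0.2]
    - [-0.03,-0.08,0.09,0,0,-0.15,0.2]
    - [-0.07,-0.18,0.09,0,0,-0.3,0.2]
    - [-0.11,-0.29,0.09,0,0,-0.45,0.2]
    - [-0.15,-0.4,0.09,0,0,-0.6,0.2]
    - [-0.19,-0.51,0.09,0,0,-0.75,0.2]
    - [-0.22,-0.603,0.09,0,0,-0.9,0.2]
    - [-0.22,-0.603,0.09,0,0,-0.9,0.2]

```text
time_s: 28.12
ee_pos: [452.9, 21.1, 159.9]
ee_rot: [-180.0, 0.0, 79.7]
force: [0.0, 0.4, 0.2]
gripper_width: 55.1
gripper_force: 0.0
```

send_rows:
  motion:
    - [0,0,0,0,0,-0.15,0.2]
    - [0,0,0,0,0,-0.3,0.2]
    - [0,0,0,0,0,-0.37,0.2]
    - [0,0,0,0,0,-0.37,0.2]
    - [0,0,0,0,0,-0.37,0.2]

```text
time_s: 28.75
ee_pos: [454.2, 24.0, 159.8]
ee_rot: [-180.0, -0.0, 57.9]
force: [0.2, 0.1, 0.1]
gripper_width: 54.7
gripper_force: 0.0
```

```bash
python3 w.py w11 "(453,22)"
```

```text
tcp [454.2  24.  159.8] [-1.79995500e+02 -3.33144348e-03  5.78772979e+01] w 54.67188495550622 F 0.0 28.75
rib z 51.9 (array([452.1,  25.2]), 36, 14, 58.3) axis 58.6
nest (array([453.1,  22.5]), 100, 101, 1.7)
```

send_rows:
  motion:
    - [-0.003,0.002,-0.1,0,0,0.01,0.2]
    - [-0.003,0.002,-0.2,0,0,0.01,0.2]
    - [-0.003,0.002,-0.25,0,0,0.01,0.2]
    - [-0.003,0.002,-0.268,0,0,0.01,0.2]
    - [-0.003,0.002,-0.268,0,0,0.01,0.2]
    - [-0.003,0.002,-0.268,0,0,0.01,-1]
    - [-0.003,0.002,-0.268,0,0,0.01,-1]
    - [-0.003,0.002,-0.268,0,0,0.01,-1]
    - [-0.003,0.002,-0.268,0,0,0.01,-1]
    - [-0.003,0.002,-0.2,0,0,0.01,-1]
    - [-0.003,0.002,-0.1,0,0,0.01,-1]
    - [0.05,-0.04,-0.07,0,0,0.01,-1]
    - [0.13,-0.11,-0.07,0,0,0.01,-1]
    - [0.21,-0.18,-0.07,0,0,0.01,-1]
    - [0.3,-0.26,-0.07,0,0,0.01,-1]
    - [0.355,-0.302,-0.09,0,0,0.01,-1]
    - [0.355,-0.302,-0.09,0,0,0.01,-1]
    - [0.355,-0.302,-0.09,0,0,0.01,-1]

```text
time_s: 31.05
ee_pos: [630.4, -127.0, 114.4]
ee_rot: [-179.9, 0.0, 58.4]
force: [-0.8, -0.4, -1.1]
gripper_width: 13.9
gripper_force: 25.0
```

```bash
python3 w.py w12 "(631,-127)"
```

```text
tcp [ 630.4 -127.   114.4] [-1.79873568e+02  2.97962707e-02  5.83540782e+01] w 13.933801225316458 F 24.99706506729126 31.05
nest (array([ 631.6, -127.3]), 100, 100, 12.0)
```

Place, then back off clear of the nests for a final top view.

send_rows:
  motion:
    - [0.001,0,-0.1,0,0,0,-1]
    - [0.001,0,-0.15,0,0,0,-1]
    - [0.001,0,-0.17,0,0,0,-1]
    - [0.001,0,-0.177,0,0,0,-1]
    - [0.001,0,-0.177,0,0,0,-1]
    - [0.001,0,-0.177,0,0,0,0.2]
    - [0.001,0,-0.177,0,0,0,0.2]
    - [0.001,0,-0.177,0,0,0,0.2]
    - [0.001,0,-0.1,0,0,0,0.2]
    - [0.001,0,0.02,0,0,0,0.2]
    - [0,0.01,0.14,0,0,0,0.2]
    - [-0.07,0.08,0.25,0,0,0,0.2]
    - [-0.16,0.13,0.3,0,0,0,0.2]
    - [-0.25,0.13,0.3,0,0,0,0.2]
    - [-0.35,0.13,0.3,0,0,0,0.2]
    - [-0.45,0.13,0.3,0,0,0,0.2]
    - [-0.55,0.13,0.3,0,0,0,0.2]
    - [-0.55,0.13,0.3,0,0,0,0.2]
    - [-0.55,0.13,0.3,0,0,0,0.2]

```text
time_s: 33.48
ee_pos: [357.3, -62.7, 265.2]
ee_rot: [179.9, -0.0, 58.3]
force: [0.2, 0.2, 0.1]
gripper_width: 54.8
gripper_force: 0.0
```

```bash
python3 - <<'E'
from h import *
f=grab('top'); save(f,'top9.png'); np.savez('/tmp/top.npz',**f)
E
python3 m.py | sed '1,/----/d'
```

```text
red (array([558.7, 318.8]), 153, 137, 88.6) 1712 rib [565.1 321.2  50.3] long axis 133.2
blue (array([646. , 127.8]), 143, 126, 23.2) 1680 rib [644.5 140.2  50.5] long axis 53.1
white (array([ 635.3, -126.1]), 135, 147, 25.9) 1701 rib [ 628.4 -124.1   50.5] long axis 58.7
yellow (array([ 565.2, -342.2]), 139, 135, 6.1) 1759 rib [ 575.  -345.    50.2] long axis 90.8
spare (array([447.5,  33.8]), 134, 156, 79.6) 1884 ====
red (array([562.8, 323.5]), 102, 101, 72.0)
blue (array([644.2, 139.1]), 103, 99, 20.3)
white (array([ 629.8, -127.1]), 102, 101, 12.0)
yellow (array([ 574.7, -343.9]), 102, 102, 82.9)
spare (array([452.2,  21.4]), 99, 98, 1.6)
machine [[ 331. -612.   81.]
 [ 427. -508.  206.]
 [ 520. -459.  215.]]
bottle [nan nan nan]
  return _methods._mean(a, axis=axis, dtype=dtype,
  ret = um.true_divide(
```

View pics/top9.png

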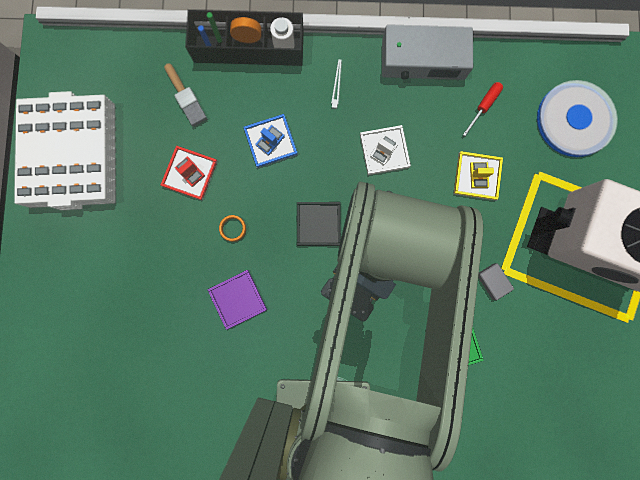

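The top view shows every carrier in its own nest, offset by about 3 mm at most, and the spare nest at (319,224) empty. The arm hides the bottle at (417,231), so I check it in the scene view.

```bash
python3 -c "
from h import *; save(grab('scene'),'scene9.png')"
```

```text
(no output)
```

View pics/scene9.png

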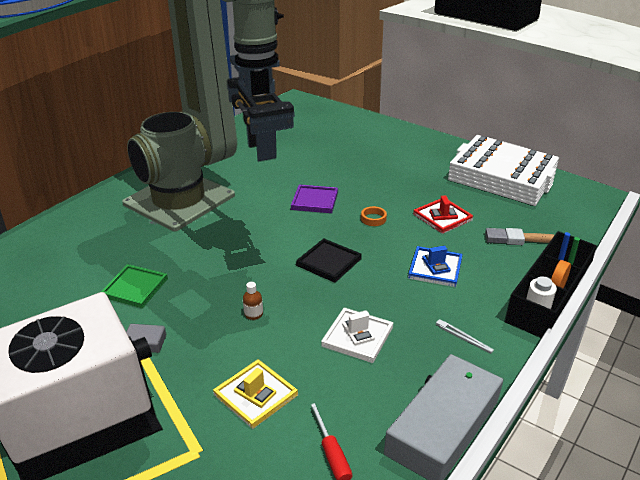

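The bottle still stands at (253,300), all four carriers match their nests, and the arm is clear.

```bash
python3 -c "
from workcell import env; print(env.job_done())"
```

```text
the job is handed in; nothing more can be done
None
```

The job is handed in after about 34 s of robot time: all four carriers stand flat in the nests of their own colour, about 3 mm off centre at most, the spare nest is empty, and the solvent bottle is untouched.

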